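Seat a drawer knob and hold it under the spring clamp

ROBOT

A 6-joint arm with a two-finger parallel gripper is mounted at the origin on the work surface. World frame = base frame: x ahead of the robot, y to its left, z up, the work surface at z = 0. Lengths are in mm, angles in rad, forces in N, time in s.
With the tool pointing down it reaches from about 400 to 925 mm from the base axis. Payload 12.5 kg.
Tool frame: the origin (TCP) lies midway between the tips of the shut fingers; the grasp point (between the pads) lies 19 mm behind it (env.grip_depth is the distance from the TCP to the grasp point, in mm); z points along the fingers, y is the line along which they close (so a half turn about z gives the same grasp; the last joint's range is limited). The gripper opens to 95 mm and grips with 3 to 60 N. Pads are 20 mm wide; open, the fingers measure 119 mm over their backs; the gripper's body (75 mm by 180 mm) begins 59 mm behind the grasp point.
Start: joints at [-1.291, 0.491, 1.559, -0, 1.092, -0.106], TCP at [235.212, -579.07, 214.661] pointing down, gripper open.
Joint ranges: [-3.1, 3.1], [-0.84, 2.19], [0.05, 2.79], [-1.13, 4.28], [0.06, 2.93], [-2.69, 2.69]. Speed limits (rad/s): [2.22, 2.22, 2.79, 3.14, 3.14, 3.14].

INTERFACE

Orientations are given as [roll, pitch, yaw] about the fixed x, y, z axes, in that order (R = Rz(yaw) Ry(pitch) Rx(roll)).
In Python, from cell import monitor, viewer, order, env gives the robot as it stands.
- The arm moves only by the tool move_arm, never from a script. Its argument "moves" is one flat list of numbers, 4 for each row, row after row: the shift along the tool's x, y, z normalised to -1 to 1, where 1 is 0.15 m, then the turn about the tool's z normalised to -1 to 1, where 1 is pi/2 rad. A call has 1 to 10 rows; each row shifts and turns the commanded pose from where the row before left it, along the tool's axes as they then stand; what a row does not reach is not made up. A row lasts 1/8 s, in which the tool goes at most 62.5 mm and 10.7 degrees, less where a joint would pass 70% of its speed; a pose out of reach is approached as far as the arm can. A call with a number of a shift or a turn outside -1 to 1 is refused whole. A call with a gripper value outside its range is refused whole. "claw" is the finger opening in mm, from 0 to 95.1, set as the call begins (left out, the last holds). The fingers move at their own pace and stop on an object; the grip force is fixed at half the most. Time passes only in rows, so rows that do not move let the fingers close. It gives the time, the measured TCP pose, the force, the opening and the grip force at its end, in the units of the state.
- monitor.state(): the state, without advancing time (a new reading comes with each control period).
- viewer.read_camera(name): name is "side" or "top"; returns the picture (384x512x3 uint8, red, green, blue); there is no depth.
- viewer.camera_info(name): a dict with "K" (3x3 intrinsics, pixels), "camera_from_world" (4x4, takes a point from world to camera coordinates). Camera axes: x right, y down, z forward; pixel columns grow to the right and rows downward; lengths in mm; the calibration is good to about 2 mm. A picture is of the moment at which its call begins. camera_info takes no time and is no camera call.
- order.job_done(): hands the job in; it is judged then, once.
The state is a dict: "t": time; "joints": joint angles; "qvel": joint speeds; "tau": joint torques, N m; "eef_pos": TCP position; "tcp_rot": TCP orientation; "ft_force": force on the tool from outside, world axes, zero at the start; "moment": the same for the moment, N m; "opening": opening from 0.0 (shut) to 1.0 (fully open); "grip_force": force on a finger pad.
Only numpy, scipy, OpenCV 4.12 (cv2) and the standard library are available. Lean on these libraries where they do the work, as an engineer would, in place of code of your own. Each camera call takes 0.05 s, during which the arm holds its last target. There are 200 camera calls.

TASK

Take the pale wooden knob from the rack, set it spigot-down in the bored hole of the drawer front so that its collar sits flat on the board, and let go of it. Then bring the red clamp lever down by its handle bar until it is level, with its sprung pad pressing on the knob, not forced down onto its stop, and finish while still holding the lever there: it springs up if let go. Leave the other knobs, the bottle and the screwdriver where they are.

Things in the scene. Friction and masses are not known exactly. Their poses are not given: they have to be found in the camera images.
- pale_knob_mid (a point): Turned drawer knob of pale wood, loose, 25 to 50 g, 48 mm tall, in one of the three holes of the rack. From the bottom: spigot 20 mm in diameter and 16 mm long, collar 34 mm diameter and 6 mm thick, neck 24 mm diameter and 8 mm tall, head 36 mm diameter and 18 mm tall with a flat top (grip the head). This point is on its axis, 24 mm above the spigot's end: 8 mm above the collar's underside and 15 mm below the middle of the head. z along the axis towards the head.
- hole_mouth (a point): Centre of the mouth of the bored hole in the drawer front, a flat pale board (100 x 200 x 22 mm, its top 34 mm above the bench) fixed on the clamping jig. Hole 22 mm in diameter, 20 mm deep, mouth edge lightly chamfered; seated, the knob's collar rests on the board and the knob's listed point is 8 mm above this one. Axes as jig.
- jig: Grey clamping jig fixed to the bench (250 x 140 x 12 mm base) with the drawer front on it; origin on the bench under the hole. Its x axis points from the hole to the lever's hinge (100 mm away, 100 mm above the bench), z up, y to the left when looking along x.
- lever (a joint): Angle of the red clamp lever about its level hinge, rad: 0 = level, lever pointing from the hinge over the knob hole and beyond (jig -x); grows as it rises; a spring holds it up at about 1.80 (just past upright, leaning away), stop at -0.12 below level. It springs back up when let go. With the knob seated, the sprung pad touches its head at about 0.08; holding level takes about 9 N down on the handle bar.
- lever_hinge (a point): Centre of the clamp lever's hinge axis (the axis is along jig y).
- bar_right (a point): Point to grip on the lever's handle bar, a dark wooden round bar 14 mm in diameter and 150 mm long, parallel to the hinge axis, across the lever's end 170 mm from the hinge. This point lies on the bar's centre line 45 mm to the jig's -y side of the lever arm (arm 20 mm wide, 16 mm thick), 30 mm from the bar's end; the bar is the same on the +y side. Moves with the lever.
- pad: Round black rubber pad, 26 mm in diameter and 8 mm thick, on a sprung plunger under the lever, 100 mm from the hinge, so it comes down on the knob's head. Origin at the centre of its pressing face. Plunger spring 900 N/m with 2 N preload, 22 mm travel; with the lever level and the knob seated it is squeezed in 8 mm and presses with about 9 N.
- rack: Grey-painted knob rack fixed to the bench, 235 x 60 x 20 mm, long along its x, origin centre of its underside. Three holes 22 mm diameter, 18 mm deep in a row, 80 mm apart; each holds a knob, collar resting on the rack's top (20 mm above the bench), head up.
- dark_knob_mid (a point): Another knob of the same shape, dark brown wood, in the rack (stays there); point as for the pale knob.
- black_knob_mid (a point): Another knob of the same shape, black plastic, in the rack (stays there); point as for the pale knob.
- oil_bottle: Closed amber bottle, 44 mm in diameter, 120 mm tall, standing on the bench; origin centre of its underside. Not part of the job.
- screwdriver: Orange-handled screwdriver, 170 mm long, lying on the bench. Not part of the job.
There are look-alikes about, which are no part of the job. Leave any orange or purple look-alike of the part that bears pale_knob_mid alone.

How it is judged (in metres and radians):
On the way:
1. the pale knob is seated head-up in the drawer front's hole and let go, with the clamp lever still up (horizontal distance between pale_knob_mid and hole_mouth below 0.004 m and z of pale_knob_mid in the frame of hole_mouth between 0.005 and 0.0105 m and angle between pale_knob_mid's own z axis and vertical below 0.1 rad and contact force between the fingers and pale_knob below 0.1 N and value of joint lever above 1.2 rad), for 0.2 s.
At the end, for the whole second after the job is handed in: The pale knob stands seated in the hole (axis within 4 mm, collar within 2.5 mm of the board, upright within 0.1 rad), not touched by the fingers; the clamp lever is held still by the robot (more than 2 N) within 0.06 rad of level, and its pad presses on the knob with more than 2.5 N (horizontal distance between pale_knob_mid and hole_mouth below 0.004 m and z of pale_knob_mid in the frame of hole_mouth between 0.005 and 0.0105 m and angle between pale_knob_mid's own z axis and vertical below 0.1 rad and contact force between the fingers and pale_knob below 0.1 N and value of joint lever between -0.06 and 0.06 rad and velocity of joint lever between -0.05 and 0.05 rad/s and contact force between pad and pale_knob above 2.5 N and contact force between any of the fingers, the arm and lever above 2 N); the arm keeps its last pose, push and grip.
It fails at once if another knob, the bottle or the screwdriver is moved by more than 25 mm (distance of any of dark_knob_mid, black_knob_mid, oil_bottle, screwdriver from where it was at the start of the episode above 0.025 m).
It fails at once if the lever is forced down onto its stop (value of joint lever below -0.11 rad).
It also fails if it takes over 64 s, if anything falls off the work surface, if the arm or the gripper's body presses on something with over 40 N, if the wrist force passes 120 N, or if a joint passes its speed limit or range.

## Working session

There is one attempt and no reset: what is moved stays moved. The work goes in short steps, Python scripts to look and compute and a tool call to move; the robot and the scene stay as the last step left them, time stands still between calls to the robot, and variables do not carry over. Pictures are saved under pics/ and viewed, at most 10 in all, crops included, and the job is handed in when it is done.

Besides the shell and the picture viewer there is one more tool, called after "Request:" by a JSON object that holds its "name" and its "arguments". move_arm: Moves the arm, as the interface text tells. Scaled input: -1 to 1 covers 0.15 m each way for a shift and pi/2 rad each way for a turn. Its arguments: {"type":"object","properties":{"moves":{"type":"array"},"claw":{"type":"number"}},"required":["moves"]}

```bash
mkdir -p pics; ls; python3 - <<'E'
from cell import monitor, viewer, order, env
import cv2, numpy as np
np.set_printoptions(precision=4,suppress=True)
for n in ("side","top"):
    im=viewer.read_camera(n); cv2.imwrite(f"pics/{n}0.png",cv2.cvtColor(im,cv2.COLOR_RGB2BGR))
    i=viewer.camera_info(n); print(n,i["K"],i["camera_from_world"])
print(monitor.state(), env.grip_depth)
E
```

```text
pics
side [[393.9919   0.     253.4739]
 [  0.     393.9919 192.9775]
 [  0.       0.       1.    ]] [[ -0.9732  -0.2294   0.0155 474.0527]
 [ -0.1773   0.7059  -0.6858 213.1935]
 [  0.1464  -0.6702  -0.7276 706.7329]
 [  0.       0.       0.       1.    ]]
top [[386.6495   0.     252.6968]
 [  0.     386.6495 186.559 ]
 [  0.       0.       1.    ]] [[ -0.021   -0.9998   0.0005 -58.5418]
 [ -0.9969   0.0209  -0.0755 534.4101]
 [  0.0754  -0.0021  -0.9971 971.46  ]
 [  0.       0.       0.       1.    ]]
{'t': 0.1, 'joints': array([-1.2906,  0.4915,  1.5594, -0.    ,  1.0917, -0.1056]), 'qvel': array([-0.0006, -0.0024,  0.0006, -0.0004, -0.0011, -0.0023]), 'tau': array([  0.0047, -61.3619, -25.8605,   0.0695,   0.047 ,  -0.    ]), 'eef_pos': array([ 235.1547, -578.8506,  214.1299]), 'tcp_rot': array([-3.1406, -0.0001,  0.3858]), 'ft_force': array([-0.1964,  0.7774,  0.3393]), 'moment': array([-0.0077,  0.0083, -0.0042]), 'grip_force': 0.0, 'opening': 1.003156802723161} 18.8
```

View pics/side0.png

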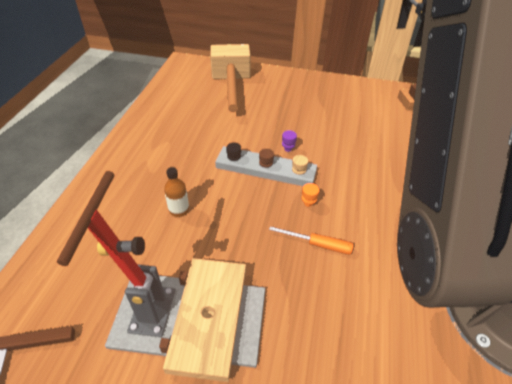

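View pics/top0.png

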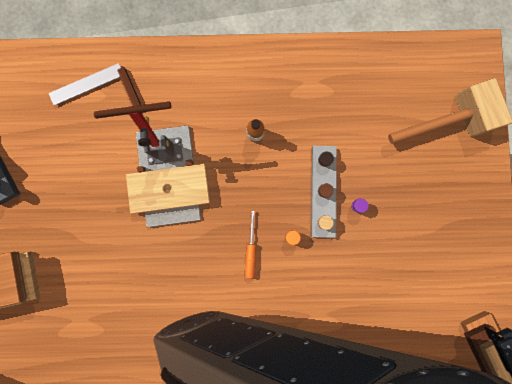

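Side view: black (234,150), dark (266,157) and pale (301,163) knobs sit in the rack, with loose look-alikes in orange (311,192) and purple (289,139). The hole is at (208,312). In the top view the pale knob is at (326,222), the hole at (167,188), orange at (293,238) and purple at (361,206). The pale knob in the rack fits the description: it is pale wood and sits in an end hole. I'll measure next and confirm with a crop.

```bash
cat > h.py <<'E'
import cv2, numpy as np
from cell import monitor, viewer, order, env
np.set_printoptions(precision=4,suppress=True)
def ray(n,uv):
    i=viewer.camera_info(n); T=np.array(i["camera_from_world"]); R=T[:3,:3]
    d=R.T@np.linalg.inv(i["K"])@np.array([uv[0],uv[1],1.]); return -R.T@T[:3,3], d/np.linalg.norm(d)
def onz(n,uv,z):
    o,d=ray(n,uv); return o+d*(z-o[2])/d[2]
def two(a,b):
    (o,d),(p,e)=ray("side",a),ray("top",b)
    s=np.linalg.lstsq(np.c_[d,-e],p-o,rcond=None)[0]; A,B=o+d*s[0],p+e*s[1]
    return (A+B)/2,np.linalg.norm(A-B)
def proj(n,P):
    i=viewer.camera_info(n); T=np.array(i["camera_from_world"]); c=T[:3,:3]@P+T[:3,3]; q=i["K"]@c; return q[:2]/q[2]
def blobs(mask,off=(0,0),amin=20):
    cs,_=cv2.findContours(mask.astype(np.uint8),cv2.RETR_EXTERNAL,cv2.CHAIN_APPROX_NONE)
    return [c+np.array(off) for c in sorted(cs,key=cv2.contourArea,reverse=True) if cv2.contourArea(c)>amin]
E
python3 - <<'E'
from h import *
ims={n:cv2.imread(f"pics/{n}0.png") for n in("side","top")}
def crop(n,x,y,w,h,s): return cv2.resize(ims[n][y:y+h,x:x+w],None,fx=s,fy=s,interpolation=cv2.INTER_CUBIC)
a=crop("top",280,130,100,125,4); b=crop("top",85,60,130,175,2.857142); 
b=cv2.resize(b,(372,500)); cv2.imwrite("pics/crop0.png",np.hstack([a,b]))
def info(n,x,y,w,h,f):
    hsv=cv2.cvtColor(ims[n][y:y+h,x:x+w],cv2.COLOR_BGR2HSV).astype(int)
    for c in blobs(f(hsv),(x,y)):
        (u,v),r=cv2.minEnclosingCircle(c); m=cv2.moments(c); print(n,"circ",u,v,r,"cen",m['m10']/m['m00'],m['m01']/m['m00'],"area",m['m00'],"rect",cv2.minAreaRect(c))
print("pale top",); info("top",308,205,35,38,lambda H:(H[...,1]>70)&(H[...,2]>140))
print("hole top"); info("top",155,178,25,20,lambda H:H[...,2]<150)
print("board top"); info("top",115,150,105,80,lambda H:(H[...,1]>60)&(H[...,2]>165)&(H[...,0]>13))
print("pale side"); info("side",285,148,32,32,lambda H:(H[...,1]>70)&(H[...,2]>140)&(H[...,0]>13))
print("hole side"); info("side",195,300,27,24,lambda H:H[...,2]<150)
print("rack top"); info("top",300,135,45,110,lambda H:(H[...,1]<60)&(H[...,2]>90))
E
```

```text
pale top
top circ 325.3333435058594 222.0 7.923333168029785 cen 325.38328236493373 222.38328236493373 area 163.5 rect ((325.5, 222.5), (13.0, 15.0), 90.0)
top circ 325.0 223.5 25.124788284301758 cen 320.44198312236284 232.39135021097044 area 158.0 rect ((319.1378173828125, 229.9686279296875), (50.039772033691406, 24.730438232421875), 42.1844367980957)
top circ 341.5 213.0 8.01570987701416 cen 341.23484848484844 214.22727272727272 area 22.0 rect ((341.0, 213.0), (16.0, 2.0), 90.0)
hole top
top circ 166.73684692382812 188.15789794921875 3.9122209548950195 cen 166.47023809523807 187.35714285714286 area 28.0 rect ((166.75, 187.75), (6.363961219787598, 7.071067810058594), 45.0)
board top
top circ 166.6621856689453 188.4792022705078 44.10662078857422 cen 166.8549135155781 188.1988323238937 area 3054.5 rect ((166.86245727539062, 188.2183380126953), (39.9134407043457, 80.28945922851562), 82.40535736083984)
pale side
side circ 299.5340881347656 163.84658813476562 10.167546272277832 cen 299.4680272108843 163.55850340136053 area 245.0 rect ((299.0367431640625, 163.7110137939453), (15.612568855285645, 19.73122215270996), 16.699243545532227)
hole side
rack top
top circ 324.0 191.28021240234375 46.59728240966797 cen 323.3290343125547 191.39073322187724 area 2093.5 rect ((323.0, 191.5), (91.0, 24.0), 90.0)
```

View pics/crop0.png

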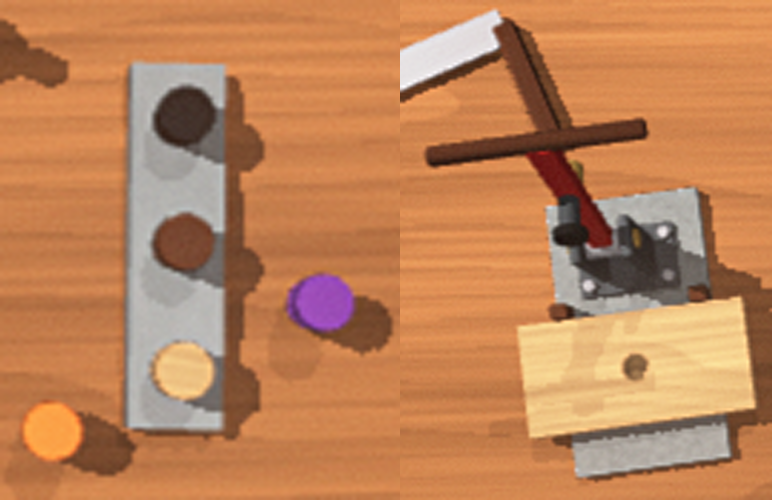

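The crop confirms it: the pale knob at top pixel (326,222.5) is in the rack's near hole, and orange and purple lie loose on the bench. The board is tilted slightly, with the hole at its centre, and the lever stands upright behind it.

```bash
python3 - <<'E'
from h import *
K=onz("top",(325.5,222.4),52); print("pale head",K)
print("pale via side",onz("side",(300.5,159),52))
for n,p in (("dark",(280+184/4,130+241/4)),("black",(280+186/4,130+114/4))):
    P=onz("top",p,52); print(n,P,np.linalg.norm(P-K))
H=onz("top",(166.7,188.1),34); print("hole",H,"board ctr",onz("top",(166.86,188.2),34),"hole side",onz("side",(208,312),34))
c=np.array([166.86,188.2]);a=np.radians(82.405-90);d=np.array([np.cos(a),np.sin(a)])
A,B=onz("top",c-40*d,34),onz("top",c+40*d,34); v=B-A
jx=np.array([-v[1],v[0],0])/np.linalg.norm(v); yaw=np.arctan2(jx[1],jx[0]); print("len",np.linalg.norm(v),"jig yaw",yaw)
jy=np.array([-jx[1],jx[0],0])
b0=np.array([H[0],H[1],0])
for th in (1.8,0):
    for s in (-75,75):
        P=b0+jx*(100-170*np.cos(th))+jy*s+np.array([0,0,100+170*np.sin(th)]); print(th,s,P,proj("top",P),proj("side",P))
# hinge etc; rack edge yaw
for z in (20,): print("rack",onz("top",(312.5,147),z),onz("top",(312.2,237),z))
E
```

```text
pale head [ 438.306  -247.2539   52.    ]
pale via side [ 436.7283 -252.0075   52.    ]
dark [ 517.6658 -251.2907   52.    ] 79.46237473877109
black [ 597.0238 -255.3429   52.    ] 158.92379316029013
hole [532.6723 147.7188  34.    ] board ctr [532.4104 147.3155  34.    ] hole side [531.3109 147.3306  34.    ]
len 201.77845820230812 jig yaw 0.11223044016354025
1.8 -75 [678.8242  88.7158 265.5541] [170.3516 104.6478] [109.0748 174.0191]
1.8 75 [662.025  237.7722 265.5541] [ 94.1561 114.6347] [ 60.7268 264.2172]
0 -75 [471.5124  65.351  100.    ] [195.6989 211.3493] [254.5054 257.0273]
0 75 [454.7131 214.4073 100.    ] [132.125  219.8731] [242.0729 345.3506]
rack [ 632.3894 -226.4857   20.    ] [ 401.4312 -218.1737   20.    ]
```

```bash
cat >> h.py <<'E'
def go(x,y,z,yaw=None):
    """print remaining shift in tool axes (normalised), in total, and the turn"""
    s=monitor.state(); p=s["eef_pos"]; r=s["tcp_rot"]
    from scipy.spatial.transform import Rotation as Ro
    R=Ro.from_euler("xyz",r).as_matrix(); d=np.array([x,y,z])-p; t=R.T@d
    print("t",round(s["t"],2),"pos",p,"rot",r,"F",s["ft_force"],"open",s["opening"]*95.1,"grip",s["grip_force"])
    print("mm",t,"norm",t/150, "turn norm", None if yaw is None else -(yaw-r[2])/(np.pi/2))
E
```

Request:
{"name": "move_arm", "arguments": {"moves": [0,0,0,0.0925,0,0,0,0.0925,0,0,0,0.0925,0.177,-0.325,0,0,0.177,-0.325,0,0,0.177,-0.325,0,0,0.177,-0.325,0,0,0.177,-0.325,0,0,0.177,-0.325,0,0,0.177,-0.325,0,0], "claw": 60}}

```text
t: 1.35
eef_pos: [438.5, -245.9, 214.5]
tcp_rot: [-3.142, 0.0, -0.05]
ft_force: [0.9, -0.6, 1.1]
opening: 0.632
grip_force: 0.0
```

Request:
{"name": "move_arm", "arguments": {"moves": [0,0,0.25,0,0,0,0.25,0,0,0,0.25,0,0,0,0.2,0,0,0,0,0]}}

```text
t: 1.98
eef_pos: [437.0, -246.9, 70.6]
tcp_rot: [-3.139, 0.003, -0.05]
ft_force: [-0.4, 0.1, 0.7]
opening: 0.631
grip_force: 0.0
```

```bash
python3 - <<'E'
from h import *
go(438.3,-247.5,27,-.05)
a=viewer.read_camera("side")[110:210,230:360]; b=viewer.read_camera("top")[160:260,270:400]
cv2.imwrite("pics/a1.png",cv2.cvtColor(cv2.resize(np.hstack([a,b]),None,fx=3,fy=3,interpolation=2),cv2.COLOR_RGB2BGR))
E
```

```text
t 1.98 pos [ 437.0496 -246.9424   70.5643] rot [-3.1393  0.0035 -0.0501] F [-0.4082  0.0738  0.664 ] open 60.04584262327563 grip 0.0
mm [ 1.4282  0.5935 43.5583] norm [0.0095 0.004  0.2904] turn norm -7.544587483918675e-05
```

View pics/a1.png

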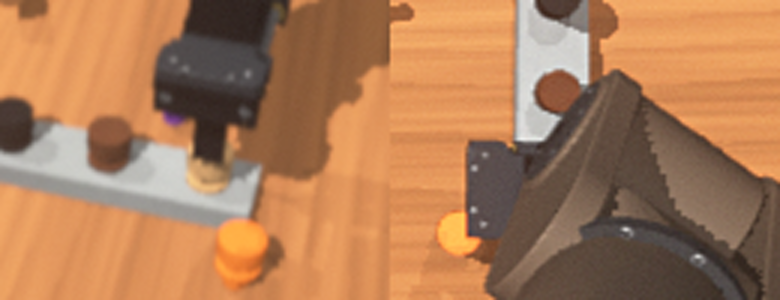

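The side view shows the near finger centred over the pale knob, with the dark knob and the orange look-alike both clear. I'll descend and grip.

Request:
{"name": "move_arm", "arguments": {"moves": [0.009,0.004,0.14,0,0,0,0.14,0,0,0,0,0]}}

```text
t: 2.45
eef_pos: [439.3, -248.3, 30.5]
tcp_rot: [-3.142, 0.0, -0.05]
ft_force: [-0.1, -0.2, 0.3]
opening: 0.629
grip_force: 0.0
```

Request:
{"name": "move_arm", "arguments": {"moves": [0,0,0,0,0,0,0,0,0,0,0,0,0,0,0,0], "claw": 20}}

```text
t: 2.95
eef_pos: [439.5, -248.4, 30.8]
tcp_rot: [3.141, -0.001, -0.05]
ft_force: [-1.7, 0.2, 8.1]
opening: 0.373
grip_force: 30.0
```

Request:
{"name": "move_arm", "arguments": {"moves": [0,0,-0.13,0,0,0,-0.2,0,0,0,-0.2,0,0,0,0,0]}}

```text
t: 3.45
eef_pos: [439.9, -248.7, 111.4]
tcp_rot: [3.139, -0.003, -0.05]
ft_force: [-0.3, 0.4, 0.0]
opening: 0.372
grip_force: 30.0
```

```bash
python3 - <<'E'
from h import *
go(532.7,147.7,110,.112)
E
```

```text
t 3.45 pos [ 439.9354 -248.7125  111.3728] rot [ 3.1394 -0.0031 -0.05  ] F [-0.3443  0.3519  0.0486] open 35.38125828658136 grip 30.00001609325409
mm [  72.8187 -400.5583    0.7236] norm [ 0.4855 -2.6704  0.0048] turn norm -0.10315289707800562
```

Request:
{"name": "move_arm", "arguments": {"moves": [0.05,-0.2,0,0,0.055,-0.31,0,0,0.055,-0.31,0,0,0.055,-0.31,0,0,0.055,-0.31,0,0,0.055,-0.31,0,0,0.055,-0.31,0,0,0.055,-0.31,0,0,0.05,-0.3,0,0,0,0,0,-0.103]}}

```text
t: 4.7
eef_pos: [531.8, 150.7, 108.3]
tcp_rot: [-3.142, 0.001, 0.117]
ft_force: [-0.5, -0.6, -0.3]
opening: 0.373
grip_force: 30.0
```

Request:
{"name": "move_arm", "arguments": {"moves": [0,0,0,0,0,0,0,0]}}

```text
t: 4.95
eef_pos: [531.7, 147.7, 109.0]
tcp_rot: [3.141, 0.001, 0.108]
ft_force: [-0.4, -0.2, -0.4]
opening: 0.369
grip_force: 30.0
```

```bash
python3 - <<'E'
from h import *
go(532.7,147.7,70,.112)
s=viewer.read_camera("side")
cv2.imwrite("pics/side2.png",cv2.cvtColor(s,cv2.COLOR_RGB2BGR))
a=s[200:384,130:290]; b=viewer.read_camera("top")[120:304,90:250]
cv2.imwrite("pics/a2.png",cv2.cvtColor(cv2.resize(np.hstack([a,b]),None,fx=2.5,fy=2.5,interpolation=2),cv2.COLOR_RGB2BGR))
E
```

```text
t 4.95 pos [531.6709 147.6547 109.0131] rot [3.1414 0.001  0.1078] F [-0.354  -0.1696 -0.3788] open 35.08996580453372 grip 29.999844431877136
mm [ 1.0675  0.0594 39.0121] norm [0.0071 0.0004 0.2601] turn norm -0.002660217476759877
```

View pics/a2.png

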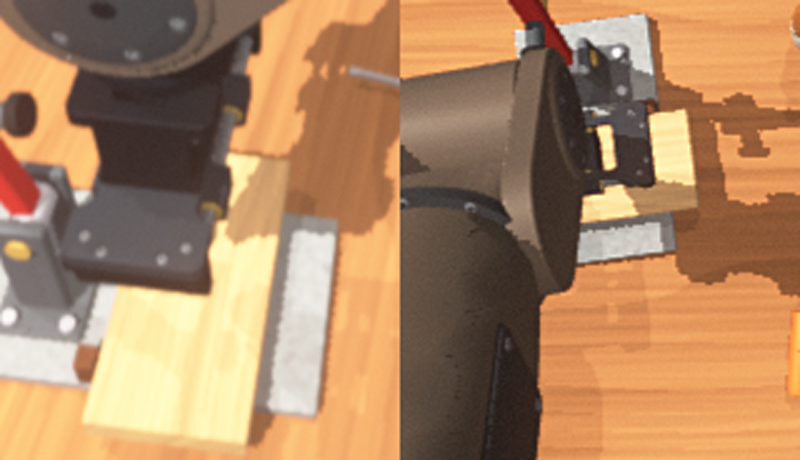

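View pics/side2.png

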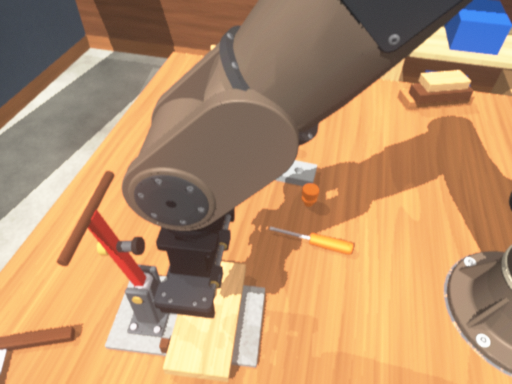

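Side view: the wrist disc at (172,195) clears the pad at (137,246) and the bar. From the projection I get roughly 20 mm of clearance, so I'll go down to just above the mouth.

Request:
{"name": "move_arm", "arguments": {"moves": [0.009,0.006,0.1,0,0,0,0.1,0,0,0,0.08,0,0,0,0,0,0,0,0,0]}}

```text
t: 5.68
eef_pos: [533.5, 147.4, 67.6]
tcp_rot: [3.142, -0.0, 0.112]
ft_force: [0.6, 0.3, -0.1]
opening: 0.371
grip_force: 30.0
```

```bash
python3 - <<'E'
from h import *
go(533.2,146.9,44.8,.112)
n=[proj(k,np.array([532.6,147.5,34])) for k in ("side","top")];print(n)
a=viewer.read_camera("side")[270:350,150:260]; b=viewer.read_camera("top")[140:220,120:230]
cv2.imwrite("pics/a3.png",cv2.cvtColor(cv2.resize(np.hstack([a,b]),None,fx=3.6,fy=3.6,interpolation=2),cv2.COLOR_RGB2BGR))
E
```

```text
t 5.67 pos [533.525  147.417   67.6495] rot [ 3.1415 -0.0001  0.1117] F [ 0.6034  0.2907 -0.0861] open 35.26359359181552 grip 29.999979436397552
mm [-0.3825  0.4756 22.8495] norm [-0.0026  0.0032  0.1523] turn norm -0.00021501512007062772
[array([207.2344, 311.9216]), array([166.7867, 188.1267])]
```

View pics/a3.png

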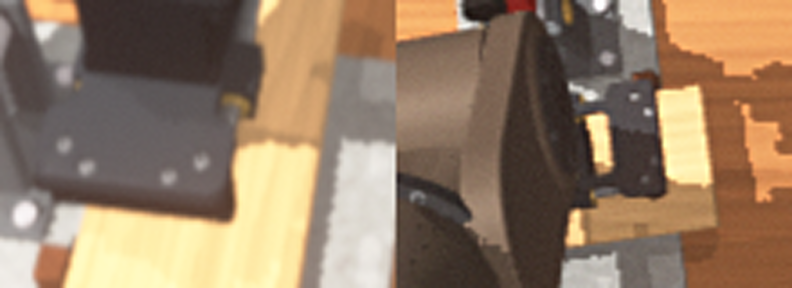

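The gripper hides the knob and hole in both views, so I'll have to feel for the fit. I'll lower in small steps and watch the force.

Request:
{"name": "move_arm", "arguments": {"moves": [0,0.002,0.03,0,0,0,0.02,0,0,0,0.01,0,0,0,0,0]}}

```text
t: 6.28
eef_pos: [533.4, 147.1, 58.5]
tcp_rot: [3.141, 0.0, 0.112]
ft_force: [0.1, -0.6, 0.6]
opening: 0.371
grip_force: 30.0
```

Request:
{"name": "move_arm", "arguments": {"moves": [0,0,0.015,0,0,0,0.015,0,0,0,0,0]}}

```text
t: 6.65
eef_pos: [533.3, 147.1, 53.9]
tcp_rot: [3.141, 0.0, 0.112]
ft_force: [0.1, -0.2, 0.2]
opening: 0.373
grip_force: 30.0
```

It's in the hole: about 7 mm below mouth height with no force.

Request:
{"name": "move_arm", "arguments": {"moves": [0,0,0.02,0,0,0,0.02,0,0,0,0.01,0,0,0,0,0]}}

```text
t: 7.15
eef_pos: [533.4, 147.1, 46.5]
tcp_rot: [3.142, 0.0, 0.112]
ft_force: [-0.5, 1.1, 0.5]
opening: 0.373
grip_force: 30.0
```

Request:
{"name": "move_arm", "arguments": {"moves": [0,0,0.008,0,0,0,0.004,0,0,0,0,0]}}

```text
t: 7.52
eef_pos: [533.4, 147.1, 44.8]
tcp_rot: [3.141, -0.0, 0.112]
ft_force: [-0.1, 0.3, -0.1]
opening: 0.372
grip_force: 30.0
```

Request:
{"name": "move_arm", "arguments": {"moves": [0,0,0.007,0,0,0,0,0]}}

```text
t: 7.78
eef_pos: [533.5, 147.1, 44.8]
tcp_rot: [3.141, -0.001, 0.112]
ft_force: [-3.7, -1.1, 12.9]
opening: 0.373
grip_force: 30.0
```

Seated: 12.9 N at the expected height. Now I'll release and lift.

Request:
{"name": "move_arm", "arguments": {"moves": [0,0,0,0,0,0,0,0,0,0,0,0,0,0,0,0,0,0,0,0], "claw": 65}}

```text
t: 8.4
eef_pos: [533.4, 147.1, 43.7]
tcp_rot: [3.141, 0.0, 0.112]
ft_force: [-0.0, 0.5, 0.5]
opening: 0.683
grip_force: 0.0
```

Request:
{"name": "move_arm", "arguments": {"moves": [0,0,-0.1,0,0,0,-0.3,0,0,0,-0.3,0,0,0,-0.3,0,-0.3,0.3,-0.2,0,-0.3,0.3,-0.2,0,0,0.3,0,0,0,0.3,0,0,0,0,0,0]}}

```text
t: 9.52
eef_pos: [473.0, -32.9, 248.1]
tcp_rot: [3.141, -0.001, 0.108]
ft_force: [-0.2, 0.1, 0.5]
opening: 0.685
grip_force: 0.0
```

```bash
python3 - <<'E'
from h import *
go(532,147,300,1.68)
s=viewer.read_camera("side"); t=viewer.read_camera("top")
cv2.imwrite("pics/t4.png",cv2.cvtColor(t,cv2.COLOR_RGB2BGR));cv2.imwrite("pics/s4.png",cv2.cvtColor(s,cv2.COLOR_RGB2BGR))
a=s[150:350,50:260]; b=t[60:260,70:280]
cv2.imwrite("pics/a4.png",cv2.cvtColor(cv2.resize(np.hstack([a,b]),None,fx=1.9,fy=1.9,interpolation=2),cv2.COLOR_RGB2BGR))
for P in ([532.6,147.5,66],[532.6,147.5,34]): print(proj("side",np.array(P)),proj("top",np.array(P)))
E
```

```text
t 9.53 pos [472.9629 -32.9019 248.1174] rot [ 3.1409 -0.0013  0.1083] F [-0.2206  0.088   0.452 ] open 65.17458578021977 grip 0.0
mm [  78.2012 -172.4297  -51.908 ] norm [ 0.5213 -1.1495 -0.3461] turn norm -1.0005817180348746
[205.8521 302.7073] [163.8937 187.192 ]
[207.2344 311.9216] [166.7867 188.1267]
```

View pics/a4.png

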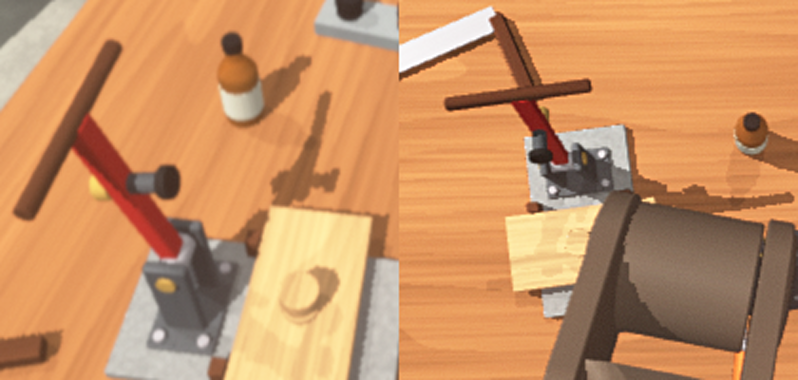

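The pale knob is seated in the hole, with its head at side pixel ~(209,302) where I predicted. The lever is still up and its bar ends sit where I projected them. Next I turn and rise for the bar.

Request:
{"name": "move_arm", "arguments": {"moves": [0,0,-0.06,-0.112,0,0,-0.06,-0.112,0,0,-0.06,-0.112,0,0,-0.06,-0.112,0,0,-0.06,-0.112,0,0,-0.06,-0.112,0,0,-0.06,-0.112,0,0,-0.06,-0.112,0,0,-0.06,-0.104,0,0,0,0], "claw": 60}}

```text
t: 10.88
eef_pos: [472.9, -29.6, 328.7]
tcp_rot: [3.14, 0.0, 1.683]
ft_force: [-0.5, 0.3, -0.0]
opening: 0.633
grip_force: 0.0
```

```bash
python3 - <<'E'
from h import *
go(676,113.3,320,1.683)
E
```

```text
t 10.88 pos [472.867  -29.6492 328.7318] rot [3.1405 0.0003 1.6829] F [-0.5044  0.2762 -0.0245] open 60.203160017591 grip 0.0
mm [119.3327 217.8383   8.9401] norm [0.7956 1.4523 0.0596] turn norm -7.020117900611993e-05
```

Request:
{"name": "move_arm", "arguments": {"moves": [0.13,0.24,0,0,0.13,0.24,0,0,0.13,0.24,0,0,0.13,0.24,0,0,0.13,0.24,0,0,0.145,0.25,0.06,0,0,0,0,0,0,0,0,0]}}

```text
t: 11.88
eef_pos: [675.2, 112.5, 318.6]
tcp_rot: [-3.141, 0.0, 1.681]
ft_force: [-0.5, 0.0, 0.8]
opening: 0.633
grip_force: 0.0
```

```bash
python3 - <<'E'
from h import *
go(676,113.3,246.7,1.683)
s=viewer.read_camera("side"); t=viewer.read_camera("top")
a=s[110:310,30:240]; b=t[40:240,70:280]
cv2.imwrite("pics/a5.png",cv2.cvtColor(cv2.resize(np.hstack([a,b]),None,fx=1.9,fy=1.9,interpolation=2),cv2.COLOR_RGB2BGR))
E
```

```text
t 11.88 pos [675.2113 112.4937 318.5998] rot [-3.1406  0.0001  1.681 ] F [-0.5094  0.0406  0.7681] open 60.21165248543934 grip 0.0
mm [ 0.7244  0.9472 71.8988] norm [0.0048 0.0063 0.4793] turn norm -0.0012883739441771815
```

View pics/a5.png

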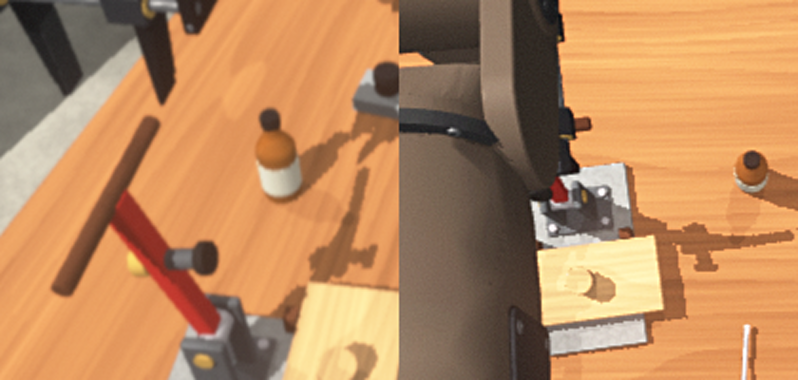

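The fingertips at crop (68,95) and (165,100) straddle the bar, and their midpoint (117) matches the projection. I'll descend in two steps.

Request:
{"name": "move_arm", "arguments": {"moves": [0.005,0.006,0.15,0,0,0,0.15,0,0,0,0.1,0,0,0,0,0]}}

```text
t: 12.48
eef_pos: [676.2, 112.5, 258.7]
tcp_rot: [-3.14, 0.0, 1.682]
ft_force: [0.1, -0.6, 0.4]
opening: 0.632
grip_force: 0.0
```

Request:
{"name": "move_arm", "arguments": {"moves": [0,0,0.08,0,0,0,0,0]}}

```text
t: 12.72
eef_pos: [676.4, 112.8, 246.5]
tcp_rot: [-3.141, 0.0, 1.682]
ft_force: [-0.3, 0.3, 0.8]
opening: 0.63
grip_force: 0.0
```

Request:
{"name": "move_arm", "arguments": {"moves": [0,0,0,0,0,0,0,0,0,0,0,0,0,0,0,0,0,0,0,0], "claw": 5}}

```text
t: 13.35
eef_pos: [676.6, 112.9, 247.1]
tcp_rot: [3.142, 0.0, 1.682]
ft_force: [0.3, 0.2, 1.4]
opening: 0.163
grip_force: 0.0
```

Request:
{"name": "move_arm", "arguments": {"moves": [0,0,0,0,0,0,0,0]}}

```text
t: 13.6
eef_pos: [676.6, 112.9, 247.1]
tcp_rot: [-3.142, 0.0, 1.682]
ft_force: [0.2, 1.0, 0.2]
opening: 0.138
grip_force: 30.0
```

Gripped. Now I'll follow the hinge arc (170 mm radius), with tool y along jig x.

Request:
{"name": "move_arm", "arguments": {"moves": [0,-0.168,-0.026,0,0,-0.17,-0.001,0,0,-0.168,0.025,0,0,-0.1625,0.0495,0,0,-0.153,0.073,0,0,-0.1405,0.095,0,0,0,0,0]}}

```text
t: 14.48
eef_pos: [532.4, 96.9, 214.9]
tcp_rot: [-3.141, -0.0, 1.682]
ft_force: [-2.6, 2.1, 6.1]
opening: 0.135
grip_force: 30.0
```

Request:
{"name": "move_arm", "arguments": {"moves": [0,-0.125,0.115,0,0,-0.106,0.1325,0,0,-0.085,0.147,0,0,-0.062,0.158,0,0,-0.038,0.1655,0,0,0,0,0]}}

```text
t: 15.22
eef_pos: [471.4, 90.0, 106.5]
tcp_rot: [-3.139, -0.0, 1.682]
ft_force: [-2.2, 1.7, 3.5]
opening: 0.14
grip_force: 30.0
```

Request:
{"name": "move_arm", "arguments": {"moves": [0,-0.006,0.04,0,0,-0.004,0.04,0,0,-0.002,0.04,0,0,-0.001,0.02,0,0,0,0,0,0,0,0,0]}}

```text
t: 15.98
eef_pos: [469.3, 89.7, 87.0]
tcp_rot: [-3.141, -0.0, 1.683]
ft_force: [-5.8, 1.9, 7.0]
opening: 0.14
grip_force: 30.0
```

```bash
python3 - <<'E'
from h import *
go(468.7,90,81.6,1.682)
s=viewer.read_camera("side"); t=viewer.read_camera("top")
for th in (.05,0.,-.05):
  for sd in (75,-75):
    jx=np.array([.9937,.112,0]);jy=np.array([-.112,.9937,0])
    P=np.array([532.7,147.5,0])+jx*(100-170*np.cos(th))+jy*sd+np.array([0,0,100+170*np.sin(th)]); print(th,sd,proj("side",P),proj("top",P))
cv2.imwrite("pics/a6.png",cv2.cvtColor(cv2.resize(s[220:384,130:330],None,fx=3.6,fy=3.6,interpolation=2),cv2.COLOR_RGB2BGR))
E
```

```text
t 15.97 pos [469.3392  89.7447  87.0033] rot [-3.1408 -0.      1.6826] F [-5.8333  1.869   6.9515] open 13.345421316912999 grip 30.000848472118378
mm [ 0.3249 -0.6025  5.4038] norm [ 0.0022 -0.004   0.036 ] turn norm 0.0003694437453514487
0.05 75 [241.9081 342.7176] [131.0729 219.8062]
0.05 -75 [254.4803 253.994 ] [195.246 211.202]
0.0 75 [242.0924 345.1959] [132.2189 219.8592]
0.0 -75 [254.5184 256.9175] [195.7919 211.3351]
-0.05 75 [241.9782 347.5829] [133.324  219.7324]
-0.05 -75 [254.3061 259.7594] [196.3057 211.2875]
```

View pics/a6.png

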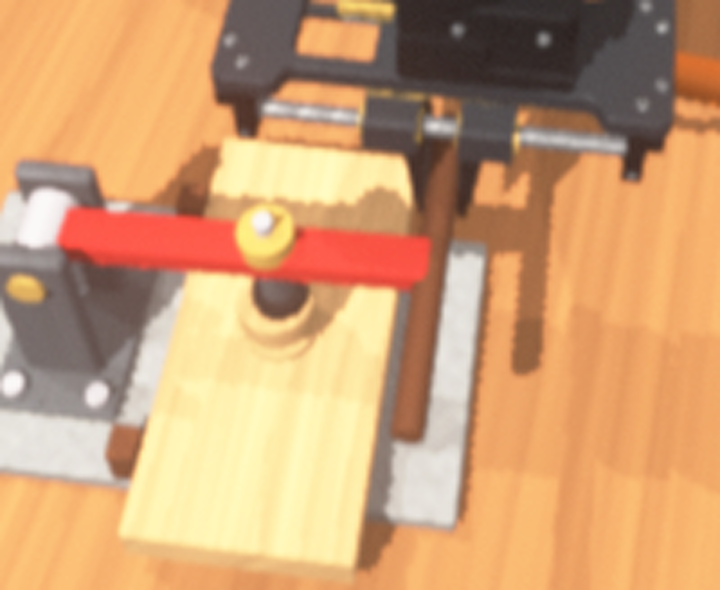

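The pad is on the knob and the lever is nearly level. Kinematics gives about 0.03 rad, and the rise in force agrees at about 0.036. I'll do the last 5 mm.

Request:
{"name": "move_arm", "arguments": {"moves": [0,-0.004,0.012,0,0,0,0.012,0,0,0,0.01,0,0,0,0,0,0,0,0,0,0,0,0,0]}}

```text
t: 16.82
eef_pos: [469.2, 89.7, 82.2]
tcp_rot: [3.141, 0.0, 1.683]
ft_force: [-4.8, 1.7, 10.5]
opening: 0.142
grip_force: 30.0
```

```bash
python3 - <<'E'
from h import *
go(468.7,90,81.6,1.682)
s=viewer.read_camera("side")
jx=np.array([.9937,.112,0]);jy=np.array([-.112,.9937,0])
def bar(th,sd): return np.array([532.7,147.5,0])+jx*(100-170*np.cos(th))+jy*sd+np.array([0,0,100+170*np.sin(th)])
def rows(im,x0,x1,y0,y1):
    H=cv2.cvtColor(im[y0:y1,x0:x1],cv2.COLOR_RGB2HSV).astype(int)
    m=(H[...,2]<130)&(H[...,1]>90); c=blobs(m,(x0,y0))[0]; p=c[:,0,:]
    return p[:,1].max(), [ (v,p[p[:,1]==v,0].mean()) for v in (p[:,1].max()-6,p[:,1].max()-16)]
print("level near end",rows(s,232,255,305,360)," predicted axis end",[(t,proj("side",bar(t,75)),proj("side",bar(t,60))) for t in (.05,0,-.05)])
s4=cv2.cvtColor(cv2.imread("pics/s4.png"),cv2.COLOR_BGR2RGB)
print("up near end",rows(s4,50,85,215,275)," predicted",proj("side",bar(1.8,75)))
E
```

```text
t 16.82 pos [469.1752  89.7051  82.1908] rot [3.1412 0.     1.6826] F [-4.7592  1.6638 10.465 ] open 13.54300145815842 grip 30.00079035758972
mm [ 0.3461 -0.4396  0.5906] norm [ 0.0023 -0.0029  0.0039] turn norm 0.0003914321122207129Traceback (most recent call last):
  File "<stdin>", line 10, in <module>
  File "<stdin>", line 8, in rows
IndexError: list index out of range
```

```bash
python3 - <<'E'
from h import *
s=viewer.read_camera("side")
jx=np.array([.9937,.112,0]);jy=np.array([-.112,.9937,0])
def bar(th,sd): return np.array([532.7,147.5,0])+jx*(100-170*np.cos(th))+jy*sd+np.array([0,0,100+170*np.sin(th)])
def rows(im,x0,x1,y0,y1):
    f=im[y0:y1,x0:x1].astype(int); m=(f[...,0]<160)&(f[...,0]-f[...,2]>30)
    c=blobs(m,(x0,y0),10); p=c[0][:,0,:]; return cv2.boundingRect(c[0]),p[:,1].max()
print(rows(s,232,262,300,350),[(t,proj("side",bar(t,75)).round(1),proj("side",bar(t,75)-[0,0,7]).round(1)) for t in (.05,0,-.05)])
s4=cv2.cvtColor(cv2.imread("pics/s4.png"),cv2.COLOR_BGR2RGB)
print(rows(s4,50,85,215,280),proj("side",bar(1.8,75)),proj("side",bar(1.8,75)-[0,0,7]))
print(s[305:350:4,246])
print(np.mean([monitor.state()["ft_force"] for _ in range(3)],0))
E
```

```text
((238, 300, 16, 44), np.int64(343)) [(0.05, array([241.9, 342.7]), array([241.9, 344.7])), (0, array([242.1, 345.2]), array([242.1, 347.2])), (-0.05, array([242. , 347.6]), array([242. , 349.5]))]
((57, 215, 28, 51), np.int64(265)) [ 60.8127 264.0546] [ 62.8697 267.4063]
[[161  99  69]
 [164 101  71]
 [167 102  71]
 [167 105  72]
 [164 103  71]
 [163 101  70]
 [157  98  68]
 [153  97  68]
 [145  92  66]
 [138  89  64]
 [218 208 198]
 [227 221 215]]
[-4.994   0.8003  9.9381]
```

```bash
python3 - <<'E'
from h import *
s=viewer.read_camera("side").astype(int); m=(s[...,0]>110)&(s[...,1]<75)&(s[...,2]<75)
def arm(th,r,lat,n,b0=np.array([532.7,147.5,0]),yaw=.112):
    jx=np.array([np.cos(yaw),np.sin(yaw),0]);jy=np.array([-jx[1],jx[0],0]);Z=np.array([0,0,1])
    return b0+jx*100+100*Z+r*(-np.cos(th)*jx+np.sin(th)*Z)+n*(np.sin(th)*jx+np.cos(th)*Z)+lat*jy
cols=[c for c in range(156,245,4) if m[270:305,c].any()]
for nm,f,lat,n in (("bot",lambda c:270+np.where(m[270:305,c])[0].max()+.5,10,-8),("top",lambda c:270+np.where(m[270:305,c])[0].min()-.5,-10,8)):
    use=[c for c in cols if 160<c<240 and not (nm=="top" and 192<c<215)]
    o=np.polyfit(use,[f(c) for c in use],1); print(nm,"slope",o[0],"at 200",np.polyval(o,200))
    for th in (.1,.05,0,-.05):
        for yw in (.112,.125):
            a,b=proj("side",arm(th,45,lat,n,yaw=yw)),proj("side",arm(th,160,lat,n,yaw=yw)); k=(b[1]-a[1])/(b[0]-a[0]); print(th,yw,k.round(4),(a[1]+k*(200-a[0])).round(2))
E
```

```text
bot slope 0.08471385542168773 at 200 292.38554216867465
0.1 0.112 0.0681 297.11
0.1 0.125 0.0559 297.15
0.05 0.112 0.0936 298.61
0.05 0.125 0.0814 298.65
0 0.112 0.1184 300.08
0 0.125 0.1061 300.13
-0.05 0.112 0.1428 301.53
-0.05 0.125 0.1305 301.57
top slope -0.8571428571428632 at 200 264.547619047619
0.1 0.112 0.0618 280.15
0.1 0.125 0.05 280.2
0.05 0.112 0.0889 281.72
0.05 0.125 0.0771 281.77
0 0.112 0.1154 283.24
0 0.125 0.1035 283.3
-0.05 0.112 0.1413 284.72
-0.05 0.125 0.1294 284.78
```

```bash
python3 - <<'E'
from h import *
s=viewer.read_camera("side").astype(int)
m=((s[...,0]-s[...,1]>70)&(s[...,1]<80)); m=np.where(cv2.connectedComponents(m.astype(np.uint8))[1]==cv2.connectedComponents(m.astype(np.uint8))[1][287,225],1,0)
cols=[c for c in list(range(160,190,3))+list(range(216,240,3))]
B=[np.where(m[:,c])[0].max()+1 for c in cols];T=[np.where(m[:,c])[0].min() for c in cols]
print(cols,B,T)
for e in (B,T): o=np.polyfit(cols,e,1); print(o[0],np.polyval(o,200))
go(0,0,0)
E
```

```text
[160, 163, 166, 169, 172, 175, 178, 181, 184, 187, 216, 219, 222, 225, 228, 231, 234, 237] [np.int64(384), np.int64(384), np.int64(384), np.int64(384), np.int64(384), np.int64(384), np.int64(384), np.int64(384), np.int64(384), np.int64(384), np.int64(384), np.int64(384), np.int64(384), np.int64(384), np.int64(384), np.int64(384), np.int64(384), np.int64(384)] [np.int64(0), np.int64(0), np.int64(0), np.int64(0), np.int64(0), np.int64(0), np.int64(0), np.int64(0), np.int64(0), np.int64(0), np.int64(0), np.int64(0), np.int64(0), np.int64(0), np.int64(0), np.int64(0), np.int64(0), np.int64(0)]
-9.03800506150995e-16 384.00000000000017
0.0 0.0
t 17.02 pos [469.145   89.7108  82.1985] rot [3.1412 0.     1.6826] F [-5.0131  2.4509  9.9946] open 13.510325757463665 grip 30.000776052474976
mm [ -36.8203 -476.2528   82.0314] norm [-0.2455 -3.175   0.5469] turn norm None
```

```bash
python3 - <<'E'
from h import *
s=viewer.read_camera("side")
H=cv2.cvtColor(s,cv2.COLOR_RGB2HSV).astype(int); print(s[274:304:2,225].tolist())
m=((H[...,0]<5)|(H[...,0]>174))&(H[...,1]>140); m[:265]=0;m[315:]=0
cols=list(range(160,190,3))+list(range(216,240,3))
B=[];T=[]
for c in cols:
    r=np.where(m[:,c])[0]; B.append(r.max()+1 if len(r) else -1);T.append(r.min() if len(r) else -1)
print(np.c_[cols,B,T].tolist())
for e in (B,T): o=np.polyfit(cols,e,1); print(o[0],np.polyval(o,200))
E
```

```text
[[254, 237, 169], [253, 230, 160], [220, 168, 116], [209, 159, 109], [210, 159, 110], [214, 142, 99], [246, 90, 69], [251, 86, 70], [251, 86, 71], [253, 87, 74], [254, 93, 79], [252, 86, 72], [231, 78, 62], [221, 125, 90], [214, 161, 110]]
[[160, 294, 279], [163, 294, 280], [166, 295, 280], [169, 295, 280], [172, 295, 280], [175, 295, 280], [178, 295, 280], [181, 296, 280], [184, 295, 281], [187, 295, 282], [216, 299, 285], [219, 299, 285], [222, 299, 286], [225, 300, 286], [228, 299, 286], [231, 300, 286], [234, 300, 287], [237, 300, 287]]
0.08350313815647058 297.1903147956829
0.10681574100919201 283.0922907929715
```

Force is ~10 N against a nominal 9. Kinematics gives 0.003 rad, and the arm's top edge gives ~0.00 to 0.01. That is well inside ±0.06, so I'll let it settle and hand in.

Request:
{"name": "move_arm", "arguments": {"moves": [0,-0.003,0.004,0,0,0,0,0,0,0,0,0,0,0,0,0,0,0,0,0]}}

```text
t: 17.7
eef_pos: [469.1, 89.7, 81.7]
tcp_rot: [3.14, 0.0, 1.683]
ft_force: [-3.2, 2.4, 10.5]
opening: 0.14
grip_force: 30.0
```

```bash
python3 - <<'E'
from h import *
go(468.7,90,81.6); print(order.job_done())
E
```

```text
t 17.7 pos [469.1499  89.6988  81.7433] rot [3.1402 0.     1.6825] F [-3.1547  2.4452 10.504 ] open 13.323591381705207 grip 30.001010298728943
mm [ 0.3495 -0.4138  0.1427] norm [ 0.0023 -0.0028  0.001 ] turn norm None
the job is handed in; nothing more can be done
None
```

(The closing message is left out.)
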